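Tidy the painting table: scraper into its block, marker into the tray

ROBOT

A 6-joint arm with a two-finger parallel gripper is mounted at the origin on the work surface. World frame = base frame: x ahead of the robot, y to its left, z up, the work surface at z = 0. Lengths are in m, angles in rad, forces in N, time in s.
With the tool pointing down it reaches from about 0.35 to 0.875 m from the base axis. Payload 4.2 kg.
Tool frame: the origin (TCP) lies midway between the tips of the shut fingers; the grasp point (between the pads) lies 19 mm behind it; z points along the fingers, y is the line along which they close (so a half turn about z gives the same grasp; the last joint's range is limited). The gripper opens to 85 mm and grips with 20 to 120 N. Pads are 22 mm wide; open, the fingers measure 114 mm over their backs; the gripper's body (76 mm by 85 mm) begins 54 mm behind the grasp point. The pads swing forward as they close: fully open they stand 13 mm farther back than shut.
Start: joints at [-0.933, 0.385, 0.008, 0, -1.194, -0.259], TCP at [0.231, -0.581, 0.231] pointing down, gripper open.
Joint ranges: [-3.14, 3.14], [-1.21, 2.06], [-1.07, 1.41], [-3.16, 2.05], [-2.99, -0.16], [-3.1, 3.1]. Speed limits (rad/s): [2.79, 2.79, 3.14, 3.14, 3.14, 3.14].

INTERFACE

Orientations are given as a 3x3 rotation matrix whose columns are the frame's x, y, z axes.
In Python, from rig import observe, vision, job_done gives the robot as it stands. The module is installed in compiled form; this text tells all that it offers.
- The arm moves only by the tool send_rows, never from a script. Its argument "moves" is a list of rows, each an object of numbers: "dx", "dy", "dz": the shift along the tool's x, y, z in mm; "wx", "wy", "wz": the turn, a rotation vector about the tool's x, y, z in degrees; "grip": the closure, from 0 (fully open) to 1 (shut). In form: [{"dx": .., "dy": .., "dz": .., "wx": .., "wy": .., "wz": .., "grip": ..}, ...]. A call has 1 to 8 rows; each row is the pose to reach, as a shift and turn from the pose commanded when the call began, along the tool's axes at that moment; what a row does not reach only later rows make up. A row lasts 1/8 s, in which the tool goes at most 62.5 mm and 10.7 degrees, less where a joint would pass 70% of its speed; a pose out of reach is approached as far as the arm can. A call with a gripper value outside its range is refused whole. The fingers move at their own pace and stop on an object; "force" is the grip in N (left out, the last holds). Time passes only in rows, so rows that repeat a pose let the fingers close. It gives the time, the measured TCP pose, the force, the opening and the grip force at its end, in the units of the state.
- observe(): the state, without advancing time (a new reading comes with each control period).
- vision.grab_frame(name): name is "scene" or "top" or "wrist"; returns (picture, depth): 480x640x3 uint8, red, green, blue; 480x640 float32, m along the optical axis (not along the pixel's ray), 0 where there is no reading.
- vision.calibration(name): a dict with "fx", "fy", "cx", "cy" (pixels), "T" (4x4, takes a point from camera to world coordinates); the wrist camera has in their place "mount" (4x4, takes a point from camera to tool coordinates, whose origin is the TCP and whose axes are the flange's). Camera axes: x right, y down, z forward; pixel columns grow to the right and rows downward; lengths in m; the calibration is good to about 2 mm. A picture is of the moment at which its call begins: read the wrist's pose just before it. calibration takes no time and is no camera call.
- job_done(): hands the job in; it is judged then, once.
Trained networks look in the newest picture that a camera, given by its name, has taken for a name from the list of things; names that differ only in an ending like _2 or _b are one class to them, and where a whole thing is asked for, a point or a joint stands for the part that bears it (a point fixed in the world has none). Each returns a list of dicts, best first, with "confidence" (0 to 1); they miss things now and then, are a little off and sometimes report something else, mostly with a low value. They report only what shows in the picture. A call takes as long as a camera call. They do not tell look-alikes from the thing itself.
- vision.outline_of(thing, camera): "mask" (480x640 bool, what is visible of it) and "bbox" ([centre column, centre row, width, height] in pixels, round what is visible of it).
The state is a dict: "time": time; "qpos": joint angles; "qd": joint speeds; "joint_efforts": joint torques, N m; "tool_pos": TCP position; "ee_rot": TCP orientation; "force": force on the tool from outside, world axes, zero at the start; "torque": the same for the moment, N m; "opening": finger opening in m; "gripper_force": force on a finger pad.
Only numpy, scipy, OpenCV 4.12 (cv2) and the standard library are available. Lean on these libraries where they do the work, as an engineer would, in place of code of your own. Each camera call takes 0.05 s, during which the arm holds its last target. There are 200 camera calls.

TASK

Tidy up the painting table: take the red-handled scraper off its sloping drying rest and slide it blade first into the empty slot of the wooden tool block, fully home with its handle up, and put the chunky paint marker inside the grey tray so that it lies on or near the bottom. Either may be done first. Leave the yellow scraper in its slot and do not shift or knock over the paint bottle, the paint jar or the white cup.

Things in the scene. Friction and masses are not known exactly. Their poses are not given: they have to be found in the camera images.
- scraper: Loose paint scraper, 190 mm long, 0.24 kg (varies). Origin: middle of the blade's free edge; z runs from there along the tool to the handle's end, y across the blade, x through it. Steel blade 75 wide, 4 thick, z 0 to 75; neck 20 wide, 6 thick, to z 95; red handle 26 wide (y), 20 thick (x), to z 190. Symmetric about z; mass centre at z 67. Starts on the rest, blade down.
- scraper_grip (a point): Point inside the red handle on its axis, z = 155 in the scraper's frame (35 from the handle's end); axes as the scraper's. The whole handle sticks out free above the rest's board. At the start the scraper's z axis leans 0.61 rad (35 degrees) from vertical towards the rest's -x.
- rest: Fixed wooden drying rest, base 120 (x) by 110 (y) by 8, origin under its centre. A board 100 wide slopes under the scraper's -x side, up to z 85 of the scraper's frame. A 6 mm ledge at its foot, reaching 10 in front of the blade's middle, carries the blade's edge at x 40, z 22 of the rest's frame. The scraper only lies there and can be drawn off along its own z axis.
- block: Fixed wooden tool block, 100 (x) by 115 (y) by 75 high, origin under its centre. Two vertical slots open at the top, long side along y: the empty one at x = -25, the other at x = +25 holding the yellow scraper. Each is 84 long (y), 8 wide (x), 55 deep (floor 20 above the underside), mouth chamfered 3 mm.
- free_slot (a point): Centre of the mouth of the empty slot, at the block's top face (75 above the table); axes as the block's: y along the slot, x across it, z up. The slot floor is at z = -55.
- neighbour: Yellow-handled scraper, loose, standing blade down in the other slot of the block; 135 mm long, its top about 155 above the table; blade 70 wide, handle 22 wide (y), 18 thick (x). Origin: middle of its blade's lower edge, z up. To be left there.
- tray: Fixed grey open tray, outside 130 (x) by 170 (y) by 60 high, walls 4 and floor about 4 thick; origin under its centre.
- marker: Loose chunky paint marker with a square barrel, white with a blue cap, 100 long (x) by 20 by 20, 50 g, lying flat on the table. Origin: centre of its underside, z up at the start, cap towards +x.
- paint_pink: Bystander: pink paint bottle, 66 across, 160 tall, loose and upright; origin under its centre.
- paint_teal: Bystander: teal paint jar with a black lid, 70 across, 90 tall, loose and upright; origin under its centre.
- mug: Bystander: white cup, 80 across, 85 tall, loose and upright; origin under its centre.
There are look-alikes about, which are no part of the job. Leave any blue, green or orange look-alike of the block alone.

How it is judged:
At the end, for the whole second after the job is handed in: Red scraper handle up in the empty slot: blade edge within 6 mm across and 8 mm along of its centre, at least 47 mm deep, leaning under 0.14 rad; marker in the tray, its origin under 35 mm above the underside; yellow scraper still down in its slot; scraper and marker at rest (x of scraper in the frame of free_slot between -0.006 and 0.006 m and y of scraper in the frame of free_slot between -0.008 and 0.008 m and z of scraper in the frame of free_slot below -0.047 m and angle between scraper's own z axis and vertical below 0.14 rad and linear speed of each of scraper, marker below 0.02 m/s and x of marker in the frame of tray between -0.062 and 0.062 m and y of marker in the frame of tray between -0.082 and 0.082 m and z of marker in the frame of tray between -0.005 and 0.035 m and x of neighbour in the frame of block between 0.017 and 0.033 m and z of neighbour in the frame of block below 0.032 m); the robot touches nothing.
It fails at once if the pink paint bottle is shifted more than 30 mm or tipped over (distance of paint_pink from where it was at the start of the episode above 0.03 m or angle between paint_pink's own z axis and vertical above 0.4 rad).
It fails at once if the teal paint jar is shifted more than 30 mm or tipped over (distance of paint_teal from where it was at the start of the episode above 0.03 m or angle between paint_teal's own z axis and vertical above 0.4 rad).
It fails at once if the white cup is shifted more than 30 mm or tipped over (distance of mug from where it was at the start of the episode above 0.03 m or angle between mug's own z axis and vertical above 0.4 rad).
It fails at once if the yellow scraper is lifted out of its slot (more than 30 mm) (distance of neighbour from where it was at the start of the episode above 0.03 m).
It also fails if it takes over 61 s, if anything falls off the work surface, if the arm or the gripper's body presses on something with over 40 N, if the wrist force passes 120 N, or if a joint passes its speed limit or range.

## Working session

There is one attempt and no reset: what is moved stays moved. The work goes in short steps, Python scripts to look and compute and a tool call to move; the robot and the scene stay as the last step left them, time stands still between calls to the robot, and variables do not carry over. Pictures are saved under pics/ and viewed, at most 10 in all, crops included, and the job is handed in when it is done.

Besides the shell and the picture viewer there is one more tool, called after ">>>" by a JSON object that holds its "name" and its "arguments", one argument or row to a line. send_rows: Moves the arm, as the interface text tells. Its arguments: {"type":"object","properties":{"moves":{"type":"array","items":{"type":"object","properties":{"dx":{"type":"number"},"dy":{"type":"number"},"dz":{"type":"number"},"wx":{"type":"number"},"wy":{"type":"number"},"wz":{"type":"number"},"grip":{"type":"number"}}}},"force":{"type":"number"}},"required":["moves"]}

```bash
mkdir -p pics
cat > h.py <<'E'
import numpy as np, cv2
from rig import observe, vision
def cloud(name, pic, d, T=None):
    c=vision.calibration(name)
    v,u=np.mgrid[0:480,0:640]
    P=np.stack([(u-c['cx'])/c['fx']*d,(v-c['cy'])/c['fy']*d,d],-1)
    if T is None: T=c['T']
    W=P@T[:3,:3].T+T[:3,3]
    W[d<=0]=np.nan
    return W
def save(n,p): cv2.imwrite('pics/'+n+'.png',cv2.cvtColor(p,cv2.COLOR_RGB2BGR))
E
python3 - <<'E'
from h import *
np.set_printoptions(precision=4,suppress=True)
things=['scraper','rest','block','neighbour','tray','marker','paint_pink','paint_teal','mug']
for cam in ['top','scene']:
    p,d=vision.grab_frame(cam); save(cam,p); W=cloud(cam,p,d); np.savez(cam+'.npz',p=p,d=d,W=W)
    for t in things:
        for i,o in enumerate(vision.outline_of(t,cam)[:3]):
            m=o['mask']; w=W[m]; w=w[~np.isnan(w[:,0])]
            np.save(f'm_{cam}_{t}_{i}.npy',m)
            print(cam,t,i,round(o['confidence'],2),np.round(o['bbox']), np.percentile(w,[2,50,98],axis=0).T.round(3).tolist() if len(w) else '')
s=observe(); print(s['time'],s['tool_pos'],s['ee_rot'])
E
```

```text
top scraper 0 0.95 [472. 228.  36.  40.] [[0.492, 0.562, 0.601], [-0.28, -0.241, -0.209], [0.025, 0.083, 0.183]]
top rest 0 0.84 [471. 224.  52.  44.] [[0.503, 0.547, 0.619], [-0.302, -0.233, -0.198], [0.002, 0.012, 0.091]]
top block 0 0.95 [169. 223.  71.  67.] [[0.5, 0.56, 0.624], [0.401, 0.464, 0.53], [0.003, 0.074, 0.081]]
top block 1 0.93 [202. 291.  64.  56.] [[0.346, 0.4, 0.454], [0.323, 0.382, 0.443], [0.013, 0.074, 0.081]]
top block 2 0.92 [252. 358.  56.  46.] [[0.208, 0.257, 0.306], [0.214, 0.27, 0.327], [0.018, 0.074, 0.081]]
top neighbour 0 0.47 [242. 204.  29.  12.] [[0.589, 0.597, 0.608], [0.26, 0.286, 0.317], [0.064, 0.123, 0.16]]
top tray 0 0.8 [352. 200.  80.  72.] [[0.546, 0.624, 0.693], [-0.056, 0.03, 0.117], [-0.002, 0.006, 0.063]]
top marker 0 0.78 [369. 274.  26.  39.] [[0.403, 0.441, 0.479], [-0.041, -0.009, 0.023], [0.002, 0.02, 0.026]]
top paint_pink 0 0.9 [290. 140.  30.  38.] [[0.723, 0.742, 0.774], [0.148, 0.175, 0.206], [0.014, 0.109, 0.163]]
top paint_pink 1 0.28 [369. 274.  29.  37.] [[0.403, 0.441, 0.481], [-0.041, -0.009, 0.023], [0.013, 0.02, 0.026]
[... 1105 characters left out ...]
0.015, 0.021]]
scene marker 1 0.4 [424. 275.  32.  35.] [[0.581, 0.606, 0.613], [0.261, 0.291, 0.322], [0.069, 0.094, 0.154]]
scene paint_pink 0 0.85 [360. 340.  34.  78.] [[0.746, 0.779, 0.791], [0.151, 0.183, 0.213], [-0.001, 0.091, 0.159]]
scene paint_teal 0 0.89 [192. 327.  42.  51.] [[0.736, 0.783, 0.798], [-0.186, -0.149, -0.125], [-0.001, 0.063, 0.091]]
scene paint_teal 1 0.71 [186. 263.  65.  59.] [[0.514, 0.59, 0.624], [-0.302, -0.236, -0.195], [-0.001, 0.018, 0.087]]
scene mug 0 0.68 [468. 344.  43.  54.] [[0.67, 0.715, 0.744], [0.34, 0.374, 0.408], [0.007, 0.055, 0.085]]
1.0 [ 0.2312 -0.5807  0.2313] [[-0.9291 -0.3698  0.    ]
 [-0.3698  0.9291 -0.    ]
 [-0.     -0.0001 -1.    ]]
```

View pics/top.png

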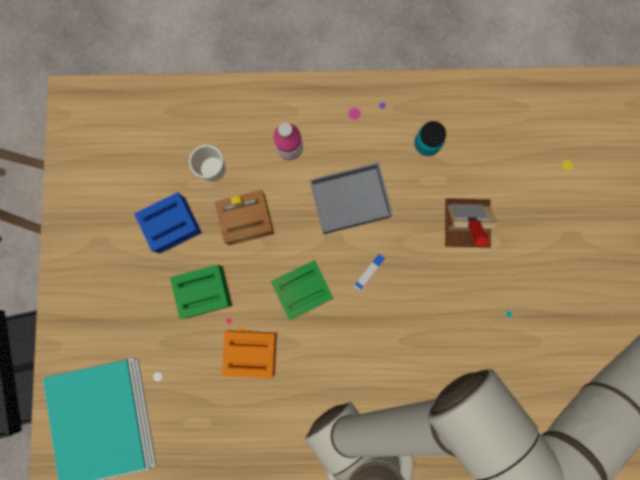

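View pics/scene.png

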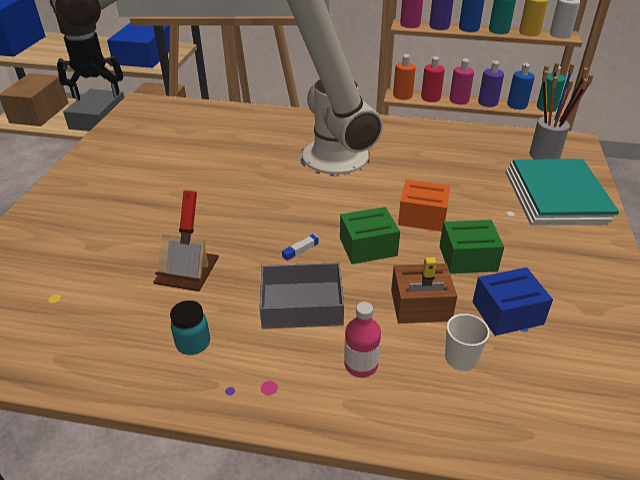

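The pictures show the brown block at top (244,217), with the yellow scraper in its far slot and the empty slot nearer the robot. The red scraper is at (475,225), the marker at (369,273) and the tray at (352,198). Next I fit their poses.

Run:
```python
from h import *
np.set_printoptions(precision=4,suppress=True)
def rect(w,n):
    q=(w[:,:2]*1000).astype(np.float32); r=cv2.minAreaRect(q); print(n,np.round(r[0],1),np.round(r[1],1),round(r[2],1),len(q), 'median z',np.median(w[:,2]).round(4))
C=[]
for cam in ['top','scene']:
    z=np.load(cam+'.npz'); W=z['W']; p=z['p'].astype(int); hsv=cv2.cvtColor(z['p'],cv2.COLOR_RGB2HSV)
    X,Y,Z=W[...,0],W[...,1],W[...,2]
    box=(X>.5)&(X<.68)&(Y>.2)&(Y<.37)
    m=box&(Z>.068)&(Z<.082); m=cv2.morphologyEx(m.astype(np.uint8),cv2.MORPH_OPEN,np.ones((3,3)))>0
    rect(W[m],cam+' blocktop')
    sl=box&(Z<.066)&(Z>.0)&(cv2.erode(cv2.morphologyEx(m.astype(np.uint8),cv2.MORPH_CLOSE,np.ones((15,15))),np.ones((5,5)))>0)
    if sl.sum(): rect(W[sl],cam+' slot px')
    dark=(cv2.erode(cv2.morphologyEx(m.astype(np.uint8),cv2.MORPH_CLOSE,np.ones((15,15))),np.ones((7,7)))>0)&(hsv[...,2]<60)
    c=vision.calibration(cam); v,u=np.nonzero(dark)
    if len(u):
        r=np.stack([(u-c['cx'])/c['fx'],(v-c['cy'])/c['fy'],np.ones(len(u))],-1)@c['T'][:3,:3].T; t=(.075-c['T'][2,3])/r[:,2]
        Q=c['T'][:3,3]+r*t[:,None]; rect(Q,cam+' dark')
    m=(X>.5)&(X<.74)&(Y>-.1)&(Y<.16)&(Z>.05)&(Z<.068); rect(W[m],cam+' trayrim')
    m=(X>.38)&(X<.5)&(Y>-.07)&(Y<.05)&(Z>.014)&(Z<.028); rect(W[m],cam+' marker')
    red=((hsv[...,0]<8)|(hsv[...,0]>172))&(hsv[...,1]>150)&(hsv[...,2]>60)&(X>.42)&(X<.68)&(Y>-.33)&(Y<-.15)&(Z>.08)
    w=W[red]; print(cam,'red',len(w),w.mean(0),'max z',w[np.argsort(w[:,2])[-8:]].mean(0),'min z',w[np.argsort(w[:,2])[:8]].mean(0)); u_,s_,vt=np.linalg.svd(w-w.mean(0)); print(vt[0],s_)
    m=(X>.48)&(X<.65)&(Y>-.33)&(Y<-.15)&(Z>.003)&(Z<.0125); rect(W[m],cam+' restbase')
    bl=np.load(f'm_{cam}_scraper_0.npy')&~red&(Z>.025)&(Z<.085)&(hsv[...,1]<60); w=W[bl]; rect(w,cam+' blade'); u_,s_,vt=np.linalg.svd(w-w.mean(0),full_matrices=False); print('n',vt[2],w.mean(0),s_)
```

```text
top blocktop [575.  285.2] [101.5 115.1] 13.8 1685 median z 0.0755
top slot px [575.4 286.3] [57.1 82.9] 13.5 124 median z 0.0484
top trayrim [655.8  47.1] [209.1 183.5] 13.6 532 median z 0.0598
top marker [443. -10.] [ 20.3 100.1] 51.0 340 median z 0.0204
top red 340 [ 0.5179 -0.2389  0.1571] max z [ 0.5017 -0.2416  0.1868] min z [ 0.5452 -0.2358  0.1099]
[-0.6117 -0.0332  0.7904] [0.5279 0.1407 0.0891]
top restbase [ 565.  -239.8] [170.  179.1] 0.1 1333 median z 0.0062
top blade [ 581.4 -245.1] [77.  44.8] 89.2 428 median z 0.0581
n [-0.8229  0.0313 -0.5674] [ 0.5811 -0.2435  0.0566] [0.4681 0.4427 0.0287]
scene blocktop [605.7 294.2] [168.6 115.7] 13.7 1530 median z 0.0732
scene slot px [571. 287.] [54.4 79.7] 14.1 23 median z 0.0648
scene dark [578.2 287. ] [50.9 83. ] 10.6 104 median z 0.075
scene trayrim [621.7  34.2] [137.7 169.8] 13.7 801 median z 0.0561
scene marker [446.1  -5.7] [ 25.9 103.1] 53.0 255 median z 0.0176
scene red 521 [ 0.5275 -0.2377  0.1455] max z [ 0.5051 -0.2397  0.1815] min z [ 0.5535 -0.2371  0.1054]
[ 0.5691 -0.0241 -0.8219] [0.5749 0.1877 0.0889]
scene restbase [ 589.9 -221.2] [110.1 160.2] 48.6 565 median z 0.0058
scene blade [ 582.2 -243.3] [77.5 49.8] 89.3 1023 median z 0.0538
n [ 0.8193 -0.037   0.5721] [ 0.5822 -0.2422  0.0541] [0.7034 0.6538 0.0768]
```

```bash
cat >> h.py <<'E'
from scipy.spatial.transform import Rotation as Ro
def rel(R,p,s=None):
    s=s or observe(); A=np.array(s['ee_rot']); t=A.T@(np.array(p)-s['tool_pos'])*1000
    w=Ro.from_matrix(A.T@R).as_rotvec(degrees=True); return np.round(np.r_[t,w],1)
def scr_R(yaw,lean=35):  # scraper frame
    a=np.radians(lean); return Ro.from_euler('z',yaw,degrees=True).as_matrix()@np.array([[np.cos(a),0,-np.sin(a)],[0,1,0],[np.sin(a),0,np.cos(a)]])
def tool_R(S): # tool z=-scraper z, y=scraper y
    return np.stack([-S[:,0],S[:,1],-S[:,2]],1)
E
python3 - <<'E'
from h import *
R=tool_R(scr_R(-2)); g=np.array([.512,-.238,.149])
print(R, rel(R,g+R[:,2]*(.019-.12)))
print(vision.calibration('wrist'))
E
```

```text
[[-0.81865304  0.0348995   0.57322703]
 [ 0.02858799  0.99939083 -0.02001753]
 [-0.57357644  0.         -0.81915204]] [-334.6  237.8   -0.4    7.2  -34.5   23. ]
{'fx': 333.83910837737903, 'fy': 333.83910837737903, 'cx': 325.0518829671634, 'cy': 230.3648397199264, 'mount': array([[-9.66323620e-04, -9.65307668e-01, -2.61113332e-01,
         6.60229536e-02],
       [ 9.99998612e-01, -5.78451094e-04, -1.56230629e-03,
        -2.48736884e-06],
       [ 1.35706495e-03, -2.61114480e-01,  9.65306887e-01,
        -1.41297828e-01],
       [ 0.00000000e+00,  0.00000000e+00,  0.00000000e+00,
         1.00000000e+00]])}
```

>>> {"name": "send_rows", "arguments": {
  "moves": [
    {"dx": -334.6,"dy": 237.8,"dz": -0.4,"wx": 7.2,"wy": -34.5,"wz": 23,"grip": 0},
    {"dx": -334.6,"dy": 237.8,"dz": -0.4,"wx": 7.2,"wy": -34.5,"wz": 23,"grip": 0},
    {"dx": -334.6,"dy": 237.8,"dz": -0.4,"wx": 7.2,"wy": -34.5,"wz": 23,"grip": 0},
    {"dx": -334.6,"dy": 237.8,"dz": -0.4,"wx": 7.2,"wy": -34.5,"wz": 23,"grip": 0},
    {"dx": -334.6,"dy": 237.8,"dz": -0.4,"wx": 7.2,"wy": -34.5,"wz": 23,"grip": 0},
    {"dx": -334.6,"dy": 237.8,"dz": -0.4,"wx": 7.2,"wy": -34.5,"wz": 23,"grip": 0},
    {"dx": -334.6,"dy": 237.8,"dz": -0.4,"wx": 7.2,"wy": -34.5,"wz": 23,"grip": 0},
    {"dx": -334.6,"dy": 237.8,"dz": -0.4,"wx": 7.2,"wy": -34.5,"wz": 23,"grip": 0}
  ]
}}

```text
time: 2.0
tool_pos: [0.4547, -0.2332, 0.2318]
ee_rot: [[-0.819, 0.029, 0.573], [0.024, 1.0, -0.016], [-0.573, 0.0, -0.819]]
force: [-0.7, -0.1, -0.4]
opening: 0.0855
gripper_force: 0.0
```

>>> {"name": "send_rows", "arguments": {
  "moves": [
    {"dx": 0,"dy": 0,"dz": 0,"grip": 0},
    {"dx": 0,"dy": 0,"dz": 0,"grip": 0}
  ]
}}

```text
$.moves[0]: bad value
```

```bash
cat >> h.py <<'E'
def wristcloud():
    s=observe(); T=np.eye(4); T[:3,:3]=s['ee_rot']; T[:3,3]=s['tool_pos']
    p,d=vision.grab_frame('wrist'); T=T@vision.calibration('wrist')['mount']
    return p,d,cloud('wrist',p,d,T),s
E
python3 - <<'E'
from h import *
np.set_printoptions(precision=4,suppress=True)
p,d,W,s=wristcloud(); save('w1',p); np.savez('w1.npz',p=p,d=d,W=W)
R=tool_R(scr_R(-2)); g=np.array([.512,-.238,.149])
print('err',rel(R,g+R[:,2]*(.019-.12),s), s['time'])
X,Y,Z=W[...,0],W[...,1],W[...,2]; hsv=cv2.cvtColor(p,cv2.COLOR_RGB2HSV)
red=((hsv[...,0]<8)|(hsv[...,0]>172))&(hsv[...,1]>150)&(Z>.07)&(X<.65)
w=W[red]; S=scr_R(-2); q=(w-g)@S; print(len(w)); print('red in scraper-frame rel g',np.percentile(q,[1,10,50,90,99],axis=0)*1000)
for lo in range(-50,40,15):
    k=(q[:,2]*1000>lo)&(q[:,2]*1000<lo+15)
    if k.sum()>10: print(lo,k.sum(),np.percentile(q[k,1],[3,97])*1000,np.percentile(q[k,0],[3,97])*1000)
bl=(hsv[...,1]<60)&(Z>.022)&(Z<.09)&(X>.53)&(X<.63)&(Y>-.3)&(Y<-.18); w=W[bl]; q=(w-g)@S
k=abs(q[:,0]-np.median(q[:,0]))<.004; print('blade',k.sum(),np.percentile(q[k],[1,10,50,90,99],axis=0)*1000)
u_,s_,vt=np.linalg.svd(w[k]-w[k].mean(0),full_matrices=False);print('n',vt[2],np.degrees(np.arctan2(vt[2,1],vt[2,0])))
E
```

```text
err [ 0.5 -2.8 -0.3  0.2 -0.   0.3] 2.0
1808
red in scraper-frame rel g [[ -9.1479 -15.2331 -50.6557]
 [ -8.5686 -12.4256 -28.2407]
 [ -5.6753  -2.6225  32.3055]
 [  7.0797   6.7548  34.336 ]
 [ 10.8584   9.2311  35.3538]]
-50 107 [-14.2902   7.8999] [-9.1038 -7.6826]
-35 114 [-14.0099   8.1494] [-8.7987 -7.4747]
-20 130 [-13.8856   8.3691] [-8.67   -7.2506]
-5 163 [-13.8945   8.516 ] [-8.4655 -7.0059]
10 157 [-14.1623   8.7382] [-8.4119 -6.6455]
25 1108 [-14.4164   8.6   ] [-7.8064 10.285 ]
blade 130 [[ -2.5287 -39.4805 -82.5143]
 [ -0.5124 -35.4885 -81.8382]
 [  1.23    12.2603 -80.7129]
 [  2.3591  29.5977 -79.4301]
 [  2.5951  33.4152 -70.5786]]
n [ 0.5713 -0.0275  0.8203] -2.7565934474445744
```

View pics/w1.png

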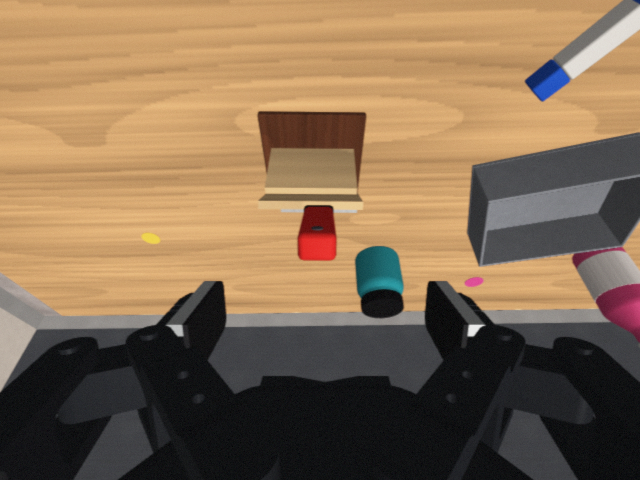

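The handle's end is at (318,245) between the fingers. Its axis is about 3 mm off to the -y side.

Run:
```python
from h import *
S=scr_R(-2.4); R=tool_R(S); g=np.array([.512,-.238,.149])+scr_R(-2)@np.array([.0006,-.0029,.002])
print(g,rel(R,g+R[:,2]*.019))
```

```text
[ 0.51124353 -0.24087535  0.15098245] [ -0.4  -4.8 117.9   0.4  -0.    0.5]
```

>>> {"name": "send_rows", "arguments": {
  "force": 70,
  "moves": [
    {"dx": -0.4,"dy": -4.8,"dz": 30,"wx": 0.4,"wy": 0,"wz": 0.5,"grip": 0},
    {"dx": -0.4,"dy": -4.8,"dz": 70,"wx": 0.4,"wy": 0,"wz": 0.5,"grip": 0},
    {"dx": -0.4,"dy": -4.8,"dz": 105,"wx": 0.4,"wy": 0,"wz": 0.5,"grip": 0},
    {"dx": -0.4,"dy": -4.8,"dz": 117.9,"wx": 0.4,"wy": 0,"wz": 0.5,"grip": 0},
    {"dx": -0.4,"dy": -4.8,"dz": 117.9,"wx": 0.4,"wy": 0,"wz": 0.5,"grip": 0.5},
    {"dx": -0.4,"dy": -4.8,"dz": 117.9,"wx": 0.4,"wy": 0,"wz": 0.5,"grip": 1},
    {"dx": -0.4,"dy": -4.8,"dz": 117.9,"wx": 0.4,"wy": 0,"wz": 0.5,"grip": 1},
    {"dx": -0.4,"dy": -4.8,"dz": 117.9,"wx": 0.4,"wy": 0,"wz": 0.5,"grip": 1}
  ]
}}

```text
time: 3.05
tool_pos: [0.5218, -0.2431, 0.1366]
ee_rot: [[-0.817, 0.046, 0.574], [0.038, 0.999, -0.027], [-0.575, -0.0, -0.818]]
force: [-4.1, 1.1, 5.0]
opening: 0.0256
gripper_force: 70.1
```

>>> {"name": "send_rows", "arguments": {
  "moves": [
    {"dx": 0,"dy": 0,"dz": 0,"wx": 0,"wy": 0,"wz": 0,"grip": 1},
    {"dx": 0,"dy": 0,"dz": 0,"wx": 0,"wy": 0,"wz": 0,"grip": 1},
    {"dx": 0,"dy": 0,"dz": 0,"wx": 0,"wy": 0,"wz": 0,"grip": 1}
  ]
}}

```text
time: 3.42
tool_pos: [0.5218, -0.2431, 0.1366]
ee_rot: [[-0.817, 0.046, 0.574], [0.038, 0.999, -0.027], [-0.575, -0.0, -0.818]]
force: [-3.9, 1.4, 5.5]
opening: 0.0249
gripper_force: 70.3
```

>>> {"name": "send_rows", "arguments": {
  "moves": [
    {"dx": 0,"dy": 0,"dz": -20,"wx": 0,"wy": 0,"wz": 0,"grip": 1},
    {"dx": 0,"dy": 0,"dz": -60,"wx": 0,"wy": 0,"wz": 0,"grip": 1},
    {"dx": 0,"dy": 0,"dz": -110,"wx": 0,"wy": 0,"wz": 0,"grip": 1},
    {"dx": 0,"dy": 0,"dz": -150,"wx": 0,"wy": 0,"wz": 0,"grip": 1},
    {"dx": 0,"dy": 0,"dz": -150,"wx": 0,"wy": 0,"wz": 0,"grip": 1}
  ]
}}

```text
time: 4.05
tool_pos: [0.435, -0.239, 0.2607]
ee_rot: [[-0.816, 0.047, 0.576], [0.038, 0.999, -0.028], [-0.577, -0.001, -0.817]]
force: [-0.0, -0.7, -3.3]
opening: 0.0254
gripper_force: 69.5
```

Run:
```python
from h import *
s=observe(); print(s['time'],s['tool_pos'],s['opening'],s['force'])
R=tool_R(scr_R(13.7,0))
print('hover',rel(R,[.5512,.2801,.290]), rel(R,[.52,.1,.315]))
```

```text
4.05 [ 0.43503229 -0.23901652  0.26066567] 0.025437370313227032 [-0.0375554  -0.66278412 -3.29522978]
hover [-92.2 523.9  28.7  -5.1  35.  -15.8] [-87.9 342.6  -4.7  -5.1  35.  -15.8]
```

>>> {"name": "send_rows", "arguments": {
  "moves": [
    {"dx": -45,"dy": 60,"dz": -40,"wx": -1.3,"wy": 8.8,"wz": -4,"grip": 1},
    {"dx": -60,"dy": 120,"dz": -30,"wx": -2.5,"wy": 17.5,"wz": -8,"grip": 1},
    {"dx": -75,"dy": 180,"dz": -20,"wx": -3.8,"wy": 26,"wz": -12,"grip": 1},
    {"dx": -80,"dy": 230,"dz": -10,"wx": -5.1,"wy": 35,"wz": -15.8,"grip": 1},
    {"dx": -85,"dy": 290,"dz": -5,"wx": -5.1,"wy": 35,"wz": -15.8,"grip": 1},
    {"dx": -87.9,"dy": 342.6,"dz": -4.7,"wx": -5.1,"wy": 35,"wz": -15.8,"grip": 1},
    {"dx": -87.9,"dy": 342.6,"dz": -4.7,"wx": -5.1,"wy": 35,"wz": -15.8,"grip": 1}
  ]
}}

```text
time: 4.92
tool_pos: [0.5214, 0.1042, 0.3093]
ee_rot: [[-0.97, -0.242, -0.009], [-0.242, 0.97, 0.001], [0.008, 0.003, -1.0]]
force: [0.6, -1.2, -2.8]
opening: 0.0253
gripper_force: 70.9
```

Run:
```python
from h import *
s=observe(); print(s['time'],s['tool_pos'],s['opening'])
R=tool_R(scr_R(13.7,0))
print('hover',rel(R,[.5512,.2801,.290]))
```

```text
4.925 [0.5214422  0.10417388 0.3093129 ] 0.02531932690238264
hover [-71.6 163.5  19.3   0.2  -0.5   0.3]
```

>>> {"name": "send_rows", "arguments": {
  "moves": [
    {"dx": -25,"dy": 55,"dz": 6,"wx": 0.2,"wy": -0.5,"wz": 0.3,"grip": 1},
    {"dx": -50,"dy": 110,"dz": 12,"wx": 0.2,"wy": -0.5,"wz": 0.3,"grip": 1},
    {"dx": -71.6,"dy": 163.5,"dz": 19.3,"wx": 0.2,"wy": -0.5,"wz": 0.3,"grip": 1},
    {"dx": -71.6,"dy": 163.5,"dz": 19.3,"wx": 0.2,"wy": -0.5,"wz": 0.3,"grip": 1},
    {"dx": -71.6,"dy": 163.5,"dz": 19.3,"wx": 0.2,"wy": -0.5,"wz": 0.3,"grip": 1},
    {"dx": -71.6,"dy": 163.5,"dz": 19.3,"wx": 0.2,"wy": -0.5,"wz": 0.3,"grip": 1}
  ]
}}

```text
time: 5.68
tool_pos: [0.552, 0.2745, 0.2933]
ee_rot: [[-0.973, -0.23, 0.005], [-0.23, 0.973, 0.0], [-0.004, -0.001, -1.0]]
force: [0.4, 0.0, -2.1]
opening: 0.0252
gripper_force: 71.5
```

Run:
```python
from h import *
np.set_printoptions(precision=4,suppress=True)
p,d,W,s=wristcloud(); save('w2',p); np.savez('w2.npz',p=p,d=d,W=W)
print(s['time'],s['tool_pos'],s['ee_rot'])
ps,ds=vision.grab_frame('scene'); save('s2',ps[150:390,300:560]); np.savez('s2.npz',p=ps,d=ds,W=cloud('scene',ps,ds))
ps,ds=vision.grab_frame('top'); np.savez('t2.npz',p=ps,d=ds,W=cloud('top',ps,ds))
b=scr_R(13.7,0)[:2,:2]
def an(Wn,n):
    X,Y,Z=[Wn[...,i] for i in range(3)]
    q=(Wn[...,:2]-[.5755,.286])@b*1000
    m=(abs(q[...,0])<58)&(abs(q[...,1])<65)&(abs(Z-.075)<.006)
    m=cv2.morphologyEx(m.astype(np.uint8),cv2.MORPH_OPEN,np.ones((3,3)))>0
    if m.sum()>50: print(n,'block top bf',m.sum(),np.percentile(q[m],[.5,50,99.5],axis=0).ravel(),'z',np.median(Z[m]))
    m=(abs(q[...,0]+25)<15)&(abs(q[...,1])<60)&(Z>.13)&(Z<.24)
    if m.sum()>20:
        for lo in np.arange(.14,.24,.015):
            k=m&(Z>=lo)&(Z<lo+.015)
            if k.sum()>5: print(n,'held',round(lo,3),k.sum(),np.percentile(q[k],[3,50,97],axis=0).ravel(), Z[k].min())
an(W,'wrist'); 
for f in ['s2','t2']: an(np.load(f+'.npz')['W'],f)
```

```text
5.675 [0.552  0.2745 0.2933] [[-0.9732 -0.2299  0.0046]
 [-0.2299  0.9732  0.0001]
 [-0.0045 -0.0009 -1.    ]]
wrist block top bf 4502 [-51.0814 -55.4755 -23.8781   7.8215  48.5906  58.5517] z 0.07363153080730264
wrist held 0.14 27 [-28.3992 -17.6726 -28.1793  20.5369 -27.7296  31.0876] 0.1506003512434193
wrist held 0.155 398 [-28.7586 -40.8337 -28.2755  -5.7938 -27.8088  29.5886] 0.15507766754698682
wrist held 0.17 448 [-28.5196 -40.4984 -28.0847  -6.1695 -27.6112  29.5098] 0.17002622080502888
wrist held 0.185 555 [-28.2979 -40.725  -27.8492  -5.3994 -27.397   29.561 ] 0.18500483816190205
wrist held 0.2 641 [-28.1473 -40.9058 -27.6754  -5.4076 -27.1939  29.7112] 0.20003196140223223
wrist held 0.215 989 [-28.5575 -41.1822 -27.3697  -4.7658 -23.9662  30.1762] 0.21501518975656972
s2 block top bf 1420 [-49.0605 -56.5685   7.6591  -8.0848  53.1201  57.731 ] z 0.07326911782746182
s2 held 0.14 31 [-25.8297 -36.5145 -22.9961 -13.5686 -21.4798  25.5628] 0.1516964163191452
s2 held 0.155 204 [-25.7584 -42.8738 -22.5828  -6.2566 -19.4961  28.8496] 0.15501561050399226
s2 held 0.17 218 [-25.3192 
[... 383 characters left out ...]
3913  -9.0953 -17.4359   2.5536] 0.230183297848376
t2 block top bf 820 [-51.2043 -58.1215 -24.9377 -19.3921  46.7245  56.3182] z 0.07527975213731541
t2 held 0.155 40 [-28.6971 -40.6671 -27.8215  -4.3439 -26.7798  29.0916] 0.15628984833231785
t2 held 0.17 41 [-28.5409 -44.534  -27.7081  -8.7264 -26.1979  24.8659] 0.17004488913068228
t2 held 0.185 49 [-28.4533 -44.5894 -27.4771 -14.255  -26.1188  29.0907] 0.18568265547411356
t2 held 0.2 45 [-28.2397 -42.5637 -27.3219  -9.1488 -26.5565  25.4346] 0.20004856712877617
t2 held 0.215 48 [-28.2534 -44.3015 -26.8599 -24.5047 -23.1824  27.4902] 0.2150375960899995
t2 held 0.23 14 [-27.766  -43.3698 -26.17   -34.0566 -23.8125   9.5923] 0.2303733141862514
```

View pics/w2.png

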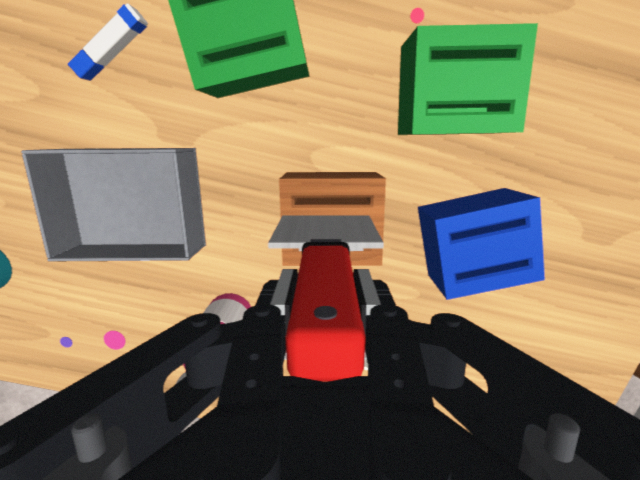

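View pics/s2.png

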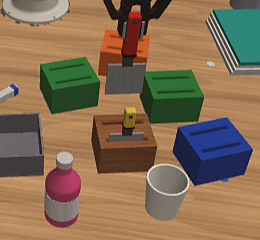

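Run:
```python
from h import *
np.set_printoptions(precision=2,suppress=True)
z=np.load('w2.npz'); p=z['p']; d=z['d'];W=z['W']
b=scr_R(13.7,0)[:2,:2]; q=(W[...,:2]-[.5755,.286])@b*1000
# slot: deviation of depth from top-face plane inside rows 192-210
sub=np.zeros(d.shape,bool); sub[188:212,285:380]=1
sl=sub&(W[...,2]<.069)&(W[...,2]>0.01); sl[:, :]&=sl
v,u=np.nonzero(sl); print('slot px',u.min(),u.max(),v.min(),v.max(),len(u))
T=np.eye(4); s=observe(); T[:3,:3]=s['ee_rot'];T[:3,3]=s['tool_pos']; c=vision.calibration('wrist'); T=T@c['mount']
def proj(u,v,zz):
    r=np.stack([(u-c['cx'])/c['fx'],(v-c['cy'])/c['fy'],np.ones(len(u))],-1)@T[:3,:3].T
    return ((T[:3,3]+r*((zz-T[2,3])/r[:,2])[:,None])[:,:2]-[.5755,.286])@b*1000
g=cv2.cvtColor(p,cv2.COLOR_RGB2GRAY); print(g[186:216:1,332].tolist()); 
dark=sub&(g<55); v,u=np.nonzero(dark); print('dark',u.min(),u.max(),v.min(),v.max(),len(u))
Q=proj(u,v,.074); print(np.percentile(Q,[1,50,99],axis=0)); r=cv2.minAreaRect(Q.astype(np.float32)); print(r)
m=(abs(q[...,0])<58)&(abs(q[...,1])<65)&(abs(W[...,2]-.075)<.006)&(np.arange(480)[:,None]<214); m=cv2.morphologyEx(m.astype(np.uint8),cv2.MORPH_OPEN,np.ones((3,3)))>0
print(np.percentile(q[m],[.5,99.5],axis=0)); 
bl=(W[...,2]>.15)&(W[...,2]<.21)&(abs(q[...,0]+28)<3)&(abs(q[...,1])<60); w=W[bl]; u_,s_,vt=np.linalg.svd(w-w.mean(0),full_matrices=False); n=vt[2]*np.sign(vt[2,0]); print('blade normal',n*100,'yaw',np.degrees(np.arctan2(n[1],n[0])))
pl=w=W[m]; print('top z by x', np.polyfit(q[m][:,0],W[m][:,2]*1000,1))
```

```text
slot px 295 370 197 204 500
[129, 136, 134, 138, 141, 139, 138, 127, 124, 100, 89, 75, 62, 57, 55, 58, 56, 59, 80, 112, 119, 134, 145, 146, 144, 141, 140, 145, 138, 119]
dark 299 369 198 202 22
[[-28.78 -32.36]
 [-26.85  16.83]
 [-24.38  42.01]]
((-26.847827911376953, 3.695178985595703), (76.70121002197266, 4.428275108337402), 89.55757904052734)
[[-51.11 -55.24]
 [-12.41  58.49]]
blade normal [97.31 22.99 -1.34] yaw 13.290492253591918
top z by x [-0.01 73.18]
```

The blade at (326,232) sits just behind the empty slot at (332,201). It needs about 7 mm in +y and slight tilt and yaw trims before going down.

>>> {"name": "send_rows", "arguments": {
  "moves": [
    {"dx": 1.9,"dy": 7.3,"dz": 10,"wx": 0,"wy": -0.8,"wz": -0.4,"grip": 1},
    {"dx": 1.9,"dy": 7.3,"dz": 30,"wx": 0,"wy": -0.8,"wz": -0.4,"grip": 1},
    {"dx": 1.9,"dy": 7.3,"dz": 48,"wx": 0,"wy": -0.8,"wz": -0.4,"grip": 1},
    {"dx": 1.9,"dy": 7.3,"dz": 60,"wx": 0,"wy": -0.8,"wz": -0.4,"grip": 1},
    {"dx": 1.9,"dy": 7.3,"dz": 60,"wx": 0,"wy": -0.8,"wz": -0.4,"grip": 1},
    {"dx": 1.9,"dy": 7.3,"dz": 60,"wx": 0,"wy": -0.8,"wz": -0.4,"grip": 1}
  ]
}}

```text
time: 6.58
tool_pos: [0.5492, 0.2825, 0.2344]
ee_rot: [[-0.971, -0.238, 0.02], [-0.238, 0.971, 0.004], [-0.021, -0.001, -1.0]]
force: [-0.0, -0.2, -1.0]
opening: 0.0255
gripper_force: 71.4
```

Run:
```python
from h import *
np.set_printoptions(precision=2,suppress=True)
p,d,W,s=wristcloud(); save('w3',p[80:400,160:500])
print(s['time'],s['tool_pos']*1000,s['force'])
b=scr_R(13.7,0)[:2,:2]; q=(W[...,:2]-[.5755,.286])@b*1000; Z=W[...,2]
bl=(Z>.092)&(Z<.15)&(abs(q[...,0]+26)<6)&(abs(q[...,1])<60)
for lo in np.arange(.08,.15,.015):
    k=(abs(q[...,0]+26)<6)&(abs(q[...,1])<60)&(Z>lo)&(Z<lo+.015)
    if k.sum()>5: print(round(lo,3),np.percentile(q[k],[3,50,97],axis=0).ravel(),Z[k].min())
w=W[bl]; u_,s_,vt=np.linalg.svd(w-w.mean(0),full_matrices=False); n=vt[2]*np.sign(vt[2,0]); print('n',n*100,np.degrees(np.arctan2(n[1],n[0])))
m=(abs(q[...,0])<58)&(abs(q[...,1])<65)&(abs(Z-.074)<.005); m=cv2.morphologyEx(m.astype(np.uint8),cv2.MORPH_OPEN,np.ones((3,3)))>0
print(np.percentile(q[m],[.5,99.5],axis=0),np.median(Z[m]))
```

```text
6.575 [549.19 282.48 234.39] [-0.04 -0.24 -1.01]
0.08 [-27.23  -5.02 -27.06  16.52 -26.79  38.82] 0.09201764597102058
0.095 [-27.36 -32.28 -27.03   3.09 -26.72  38.01] 0.09522611706140877
0.11 [-27.38 -32.27 -27.07   3.09 -26.75  38.07] 0.11001750760084855
0.125 [-27.49 -32.26 -27.1    1.59 -26.73  38.03] 0.12519115789492827
0.14 [-27.52 -32.28 -27.14   3.06 -26.79  38.23] 0.1400051647629459
n [97.12 23.83  0.27] 13.784149467661788
[[-51.17 -55.73]
 [ 41.9   58.71]] 0.07367534660953182
```

View pics/w3.png

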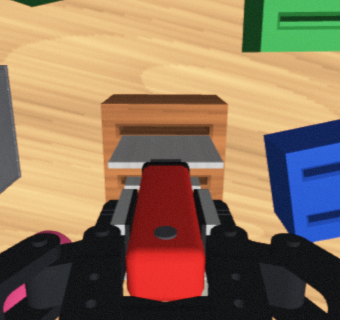

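>>> {"name": "send_rows", "arguments": {
  "moves": [
    {"dx": 0.9,"dy": -1.2,"dz": 4,"wx": 0,"wy": 0,"wz": 0,"grip": 1},
    {"dx": 0.9,"dy": -1.2,"dz": 12,"wx": 0,"wy": 0,"wz": 0,"grip": 1},
    {"dx": 0.9,"dy": -1.2,"dz": 17,"wx": 0,"wy": 0,"wz": 0,"grip": 1},
    {"dx": 0.9,"dy": -1.2,"dz": 21,"wx": 0,"wy": 0,"wz": 0,"grip": 1},
    {"dx": 0.9,"dy": -1.2,"dz": 25,"wx": 0,"wy": 0,"wz": 0,"grip": 1},
    {"dx": 0.9,"dy": -1.2,"dz": 29,"wx": 0,"wy": 0,"wz": 0,"grip": 1},
    {"dx": 0.9,"dy": -1.2,"dz": 29,"wx": 0,"wy": 0,"wz": 0,"grip": 1}
  ]
}}

```text
time: 7.5
tool_pos: [0.5484, 0.281, 0.2039]
ee_rot: [[-0.971, -0.238, 0.018], [-0.238, 0.971, 0.003], [-0.018, -0.001, -1.0]]
force: [0.2, -0.1, -2.4]
opening: 0.0252
gripper_force: 71.5
```

Tip is in the slot with no contact force; continue.

>>> {"name": "send_rows", "arguments": {
  "moves": [
    {"dx": 0,"dy": 0,"dz": 6,"wx": 0,"wy": 0,"wz": 0,"grip": 1},
    {"dx": 0,"dy": 0,"dz": 13,"wx": 0,"wy": 0,"wz": 0,"grip": 1},
    {"dx": 0,"dy": 0,"dz": 20,"wx": 0,"wy": 0,"wz": 0,"grip": 1},
    {"dx": 0,"dy": 0,"dz": 27,"wx": 0,"wy": 0,"wz": 0,"grip": 1},
    {"dx": 0,"dy": 0,"dz": 33,"wx": 0,"wy": 0,"wz": 0,"grip": 1},
    {"dx": 0,"dy": 0,"dz": 37,"wx": 0,"wy": 0,"wz": 0,"grip": 1},
    {"dx": 0,"dy": 0,"dz": 37,"wx": 0,"wy": 0,"wz": 0,"grip": 1}
  ]
}}

```text
time: 8.38
tool_pos: [0.5492, 0.2811, 0.167]
ee_rot: [[-0.971, -0.238, 0.018], [-0.238, 0.971, 0.003], [-0.018, -0.001, -1.0]]
force: [0.8, -0.0, -2.6]
opening: 0.0249
gripper_force: 71.5
```

>>> {"name": "send_rows", "arguments": {
  "moves": [
    {"dx": 0,"dy": 0,"dz": 2,"wx": 0,"wy": 0,"wz": 0,"grip": 1},
    {"dx": 0,"dy": 0,"dz": 4,"wx": 0,"wy": 0,"wz": 0,"grip": 1},
    {"dx": 0,"dy": 0,"dz": 4,"wx": 0,"wy": 0,"wz": 0,"grip": 1}
  ]
}}

```text
time: 8.75
tool_pos: [0.5493, 0.2812, 0.1633]
ee_rot: [[-0.971, -0.238, 0.018], [-0.238, 0.971, 0.003], [-0.019, -0.001, -1.0]]
force: [-0.1, -0.7, -1.3]
opening: 0.0248
gripper_force: 71.5
```

>>> {"name": "send_rows", "arguments": {
  "moves": [
    {"dx": 0,"dy": 0,"dz": 1,"wx": 0,"wy": 0,"wz": 0,"grip": 1},
    {"dx": 0,"dy": 0,"dz": 2,"wx": 0,"wy": 0,"wz": 0,"grip": 1},
    {"dx": 0,"dy": 0,"dz": 2.5,"wx": 0,"wy": 0,"wz": 0,"grip": 1},
    {"dx": 0,"dy": 0,"dz": 2.5,"wx": 0,"wy": 0,"wz": 0,"grip": 1}
  ]
}}

```text
time: 9.25
tool_pos: [0.5494, 0.2813, 0.1608]
ee_rot: [[-0.971, -0.238, 0.018], [-0.238, 0.971, 0.004], [-0.019, -0.001, -1.0]]
force: [0.1, -0.1, -2.2]
opening: 0.025
gripper_force: 71.5
```

>>> {"name": "send_rows", "arguments": {
  "moves": [
    {"dx": 0,"dy": 0,"dz": 1,"wx": 0,"wy": 0,"wz": 0,"grip": 1},
    {"dx": 0,"dy": 0,"dz": 1,"wx": 0,"wy": 0,"wz": 0,"grip": 0.65},
    {"dx": 0,"dy": 0,"dz": 1,"wx": 0,"wy": 0,"wz": 0,"grip": 0.4},
    {"dx": 0,"dy": 0,"dz": 1,"wx": 0,"wy": 0,"wz": 0,"grip": 0.4},
    {"dx": 0,"dy": 0,"dz": -15,"wx": 0,"wy": 0,"wz": 0,"grip": 0.3},
    {"dx": 0,"dy": 0,"dz": -50,"wx": 0,"wy": 0,"wz": 0,"grip": 0.3},
    {"dx": 0,"dy": 0,"dz": -90,"wx": 0,"wy": 0,"wz": 0,"grip": 0.3},
    {"dx": 0,"dy": 0,"dz": -110,"wx": 0,"wy": 0,"wz": 0,"grip": 0.3}
  ]
}}

```text
time: 10.25
tool_pos: [0.5483, 0.2813, 0.2753]
ee_rot: [[-0.971, -0.238, 0.024], [-0.238, 0.971, 0.007], [-0.025, 0.001, -1.0]]
force: [0.1, 0.9, -0.8]
opening: 0.0595
gripper_force: 0.0
```

Run:
```python
from h import *
np.set_printoptions(precision=2,suppress=True)
b=scr_R(13.7,0)[:2,:2]
for cam in ['scene','wrist']:
    if cam=='wrist': p,d,W,s=wristcloud()
    else:
        p,d=vision.grab_frame(cam); W=cloud(cam,p,d); save('s4',p[150:390,300:560])
    q=(W[...,:2]-[.5755,.286])@b*1000; Z=W[...,2]; hsv=cv2.cvtColor(p,cv2.COLOR_RGB2HSV)
    red=((hsv[...,0]<8)|(hsv[...,0]>172))&(hsv[...,1]>150)&(abs(q[...,0]+25)<30)&(abs(q[...,1])<40)&(Z>.1)&(Z<.24)
    print(cam,red.sum(),'top z',np.percentile(Z[red],[1,50,97,99.5])*1000)
    for lo in np.arange(.12,.22,.02):
        k=red&(Z>lo)&(Z<lo+.02)
        if k.sum()>5: print(round(lo,3),np.percentile(q[k],[3,50,97],axis=0).ravel())
s=observe(); print(s['tool_pos'],s['time'])
# marker target
yaw=-39; R=tool_R(scr_R(0,0))
for a in (51-90,51,-129):  # tool y direction angle: across marker = 51 deg
    R=tool_R(scr_R(a-0,0)); 
    if a==51-90: R=tool_R(scr_R(51-90,0)) # scraper y at angle a+90
    print(a, rel(R,[.443,-.010,.12],s))
```

```text
scene 509 top z [125.59 173.5  209.27 210.18]
0.12 [-25.33 -12.15 -14.48  -2.65 -11.46  12.19]
0.14 [-25.14 -12.47 -14.88  -2.37 -10.84  12.11]
0.16 [-26.4  -12.23 -14.41  -2.06 -11.23  11.51]
0.18 [-26.26 -12.16 -14.62  -3.13 -11.33  12.02]
0.2 [-30.5  -12.13 -19.06  -1.73 -11.73  11.99]
wrist 1787 top z [124.5  206.88 209.51 210.07]
0.12 [-36.01 -10.44 -35.65   0.96 -34.19  12.69]
0.14 [-36.16  -9.91 -35.79   1.42 -34.53  12.53]
0.16 [-36.21 -10.03 -35.87   1.08 -34.03  12.91]
0.18 [-36.74 -10.44 -35.92   1.1  -34.04  12.93]
0.2 [-36.05 -10.08 -28.15   1.8  -18.27  13.06]
[0.55 0.28 0.28] 10.35
-39 [ 176.2 -258.3  150.3    0.8    1.4   52.8]
51 [ 176.2 -258.3  150.3   -0.4    1.5  -37.2]
-129 [ 176.2 -258.3  150.3    1.9    0.5  142.8]
```

View pics/s4.png

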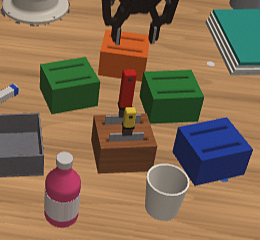

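The scraper is home: its top is at 210 mm and it stands upright in the empty slot, with the yellow one untouched. Now the marker.

>>> {"name": "send_rows", "arguments": {
  "moves": [
    {"dx": 35,"dy": -50,"dz": 0,"wx": 0.2,"wy": 0.3,"wz": 10,"grip": 0.3},
    {"dx": 70,"dy": -100,"dz": 10,"wx": 0.3,"wy": 0.5,"wz": 20,"grip": 0.3},
    {"dx": 105,"dy": -150,"dz": 40,"wx": 0.5,"wy": 0.8,"wz": 30,"grip": 0.3},
    {"dx": 140,"dy": -205,"dz": 70,"wx": 0.6,"wy": 1,"wz": 40,"grip": 0.3},
    {"dx": 176.2,"dy": -258.3,"dz": 100,"wx": 0.8,"wy": 1.4,"wz": 50,"grip": 0.3},
    {"dx": 176.2,"dy": -258.3,"dz": 130,"wx": 0.8,"wy": 1.4,"wz": 52.8,"grip": 0.3},
    {"dx": 176.2,"dy": -258.3,"dz": 130,"wx": 0.8,"wy": 1.4,"wz": 52.8,"grip": 0.3},
    {"dx": 176.2,"dy": -258.3,"dz": 130,"wx": 0.8,"wy": 1.4,"wz": 52.8,"grip": 0.3}
  ]
}}

```text
time: 11.35
tool_pos: [0.4414, -0.011, 0.1387]
ee_rot: [[-0.778, 0.629, -0.006], [0.629, 0.778, -0.004], [0.002, -0.007, -1.0]]
force: [0.6, -0.8, 0.7]
opening: 0.0597
gripper_force: 0.0
```

Run:
```python
from h import *
p,d,W,s=wristcloud(); save('w5',p); Z=W[...,2]
for o in vision.outline_of('marker','wrist')[:2]:
    m=o['mask']; print(o['confidence'],np.round(o['bbox']))
    m=cv2.dilate(m.astype(np.uint8),np.ones((7,7)))>0
    k=m&(Z>.014)&(Z<.026); print(cv2.minAreaRect((W[k][:,:2]*1000).astype(np.float32)),np.median(Z[k]))
R=tool_R(scr_R(-39,0)); print(s['time'],s['tool_pos'],rel(R,[.443,-.010,.003],s),s['qpos'])
```

```text
0.74 [331. 222.  27. 123.]
((442.4439392089844, -8.06081771850586), (20.24552345275879, 99.96382141113281), 51.23335647583008) 0.018732320597396546
11.35 [ 0.44142776 -0.01096277  0.13872847] [-8.000e-01  2.700e+00  1.357e+02 -4.000e-01 -1.000e-01  1.000e-01] [ 0.34710743  0.17494235 -0.55356612  0.00301711 -0.84902307 -2.59968482]
```

View pics/w5.png

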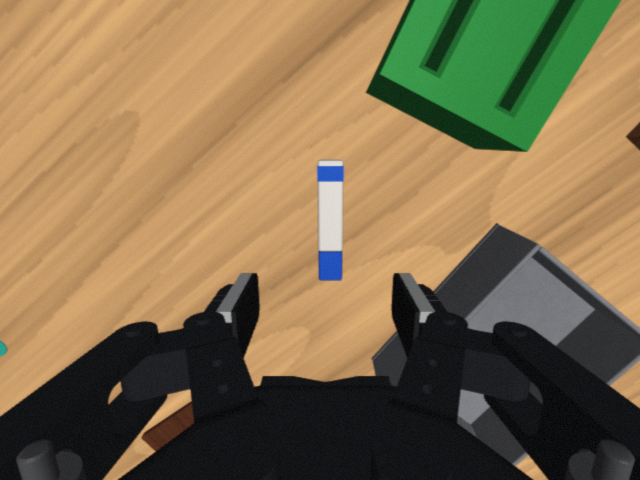

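The marker at (331,220) lies lengthwise between the fingers, about 3 mm off centre.

>>> {"name": "send_rows", "arguments": {
  "force": 40,
  "moves": [
    {"dx": 0.2,"dy": 3.2,"dz": 50,"wx": -0.4,"wy": 0,"wz": 0,"grip": 0.3},
    {"dx": 0.2,"dy": 3.2,"dz": 100,"wx": -0.4,"wy": 0,"wz": 0,"grip": 0.3},
    {"dx": 0.2,"dy": 3.2,"dz": 125,"wx": -0.4,"wy": 0,"wz": 0,"grip": 0.3},
    {"dx": 0.2,"dy": 3.2,"dz": 134,"wx": -0.4,"wy": 0,"wz": 0,"grip": 0.3},
    {"dx": 0.2,"dy": 3.2,"dz": 134,"wx": -0.4,"wy": 0,"wz": 0,"grip": 0.6},
    {"dx": 0.2,"dy": 3.2,"dz": 134,"wx": -0.4,"wy": 0,"wz": 0,"grip": 1},
    {"dx": 0.2,"dy": 3.2,"dz": 134,"wx": -0.4,"wy": 0,"wz": 0,"grip": 1},
    {"dx": 0.2,"dy": 3.2,"dz": 134,"wx": -0.4,"wy": 0,"wz": 0,"grip": 1}
  ]
}}

```text
time: 12.45
tool_pos: [0.4423, -0.009, 0.0052]
ee_rot: [[-0.777, 0.629, 0.0], [0.629, 0.777, 0.002], [0.001, 0.002, -1.0]]
force: [-0.7, 1.3, 7.2]
opening: 0.019
gripper_force: 40.1
```

>>> {"name": "send_rows", "arguments": {
  "moves": [
    {"dx": 0,"dy": 0,"dz": -30,"wx": 0,"wy": 0,"wz": 0,"grip": 1},
    {"dx": 0,"dy": 0,"dz": -80,"wx": 0,"wy": 0,"wz": 0,"grip": 1},
    {"dx": 0,"dy": 0,"dz": -120,"wx": 0,"wy": 0,"wz": 0,"grip": 1},
    {"dx": 0,"dy": 0,"dz": -120,"wx": 0,"wy": 0,"wz": 0,"grip": 1}
  ]
}}

```text
time: 12.95
tool_pos: [0.4435, -0.009, 0.1274]
ee_rot: [[-0.777, 0.629, 0.006], [0.63, 0.777, 0.004], [-0.002, 0.006, -1.0]]
force: [0.8, -0.2, -1.1]
opening: 0.0189
gripper_force: 39.3
```

Run:
```python
from h import *
s=observe(); R=tool_R(scr_R(-50,0)); print(s['time'],s['tool_pos'],s['opening'],rel(R,[.622,.034,.02],s),s['qpos'])
```

```text
12.95 [ 0.44354442 -0.00899449  0.1273592 ] 0.018930674534923975 [-1.114e+02  1.451e+02  1.085e+02  4.000e-01  1.000e-01  1.100e+01] [ 3.47056362e-01  1.89046010e-01 -5.69443956e-01 -2.22638340e-03
 -8.05745853e-01 -2.59724754e+00]
```

>>> {"name": "send_rows", "arguments": {
  "moves": [
    {"dx": -35,"dy": 46,"dz": 0,"wx": 0.4,"wy": 0.1,"wz": 5,"grip": 1},
    {"dx": -70,"dy": 92,"dz": 0,"wx": 0.4,"wy": 0.1,"wz": 11,"grip": 1},
    {"dx": -100,"dy": 130,"dz": 0,"wx": 0.4,"wy": 0.1,"wz": 11,"grip": 1},
    {"dx": -111.4,"dy": 145,"dz": 0,"wx": 0.4,"wy": 0.1,"wz": 11,"grip": 1},
    {"dx": -111.4,"dy": 145,"dz": 30,"wx": 0.4,"wy": 0.1,"wz": 11,"grip": 1},
    {"dx": -111.4,"dy": 145,"dz": 70,"wx": 0.4,"wy": 0.1,"wz": 11,"grip": 1},
    {"dx": -111.4,"dy": 145,"dz": 100,"wx": 0.4,"wy": 0.1,"wz": 11,"grip": 1},
    {"dx": -111.4,"dy": 145,"dz": 114,"wx": 0.4,"wy": 0.1,"wz": 11,"grip": 1}
  ]
}}

```text
time: 13.95
tool_pos: [0.6163, 0.032, 0.0083]
ee_rot: [[-0.643, 0.766, -0.017], [0.766, 0.643, -0.006], [0.006, -0.017, -1.0]]
force: [-14.9, -1.2, 39.6]
opening: 0.0192
gripper_force: 45.3
```

>>> {"name": "send_rows", "arguments": {
  "moves": [
    {"dx": 0,"dy": 0,"dz": 0,"wx": 0,"wy": 0,"wz": 0,"grip": 1},
    {"dx": 0,"dy": 0,"dz": 0,"wx": 0,"wy": 0,"wz": 0,"grip": 0.65},
    {"dx": 0,"dy": 0,"dz": 0,"wx": 0,"wy": 0,"wz": 0,"grip": 0.5},
    {"dx": 0,"dy": 0,"dz": 0,"wx": 0,"wy": 0,"wz": 0,"grip": 0.5},
    {"dx": 0,"dy": 0,"dz": -40,"wx": 0,"wy": 0,"wz": 0,"grip": 0.5},
    {"dx": 0,"dy": 0,"dz": -90,"wx": 0,"wy": 0,"wz": 0,"grip": 0.5},
    {"dx": 0,"dy": 0,"dz": -140,"wx": 0,"wy": 0,"wz": 0,"grip": 0.5},
    {"dx": 0,"dy": 0,"dz": -170,"wx": 0,"wy": 0,"wz": 0,"grip": 0.5}
  ]
}}

```text
time: 14.95
tool_pos: [0.6214, 0.0336, 0.1827]
ee_rot: [[-0.643, 0.766, -0.005], [0.766, 0.643, -0.002], [0.002, -0.005, -1.0]]
force: [1.3, 0.3, -0.6]
opening: 0.0427
gripper_force: 0.0
```

Run:
```python
from h import *
s=observe(); print(s['time'],s['tool_pos'],s['opening'])
p,d=vision.grab_frame('scene'); save('s6',p); W=cloud('scene',p,d)
for o in vision.outline_of('marker','scene')[:2]:
    w=W[o['mask']]; print(o['confidence'],np.round(o['bbox']),np.nanpercentile(w,[2,50,98],axis=0).T.round(3).tolist())
```

```text
14.95 [0.62138762 0.03361522 0.18267277] 0.042651564289552996
0.97 [302. 295.  45.  18.] [[0.58, 0.619, 0.687], [-0.005, 0.041, 0.076], [0.001, 0.02, 0.057]]
0.67 [361. 339.  36.  77.] [[0.748, 0.779, 0.792], [0.152, 0.184, 0.213], [0.004, 0.092, 0.159]]
```

View pics/s6.png

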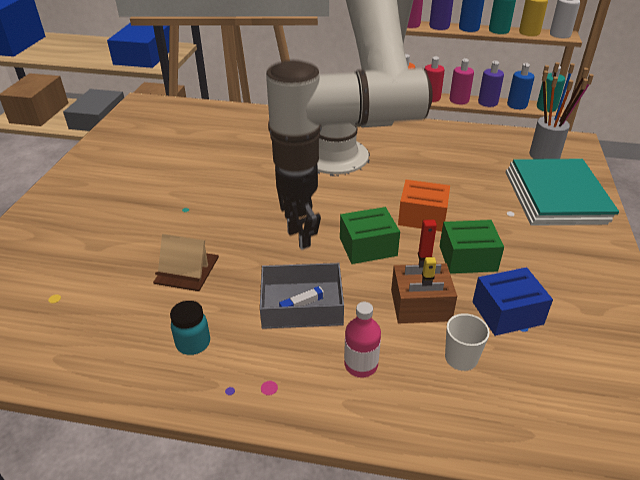

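The marker lies flat in the tray at (302,297). Both scrapers stand in the block, the bystanders are untouched, and the gripper is clear.

```bash
python3 -c "
from rig import job_done
print(job_done())"
```

```text
the job is handed in; nothing more can be done
None
```

I handed the job in after about 15 s on the robot's clock; the hand-in returned no verdict. In the last camera checks the red scraper stood upright and fully home in the empty slot, the marker lay flat in the tray, and the yellow scraper and bystanders looked undisturbed.

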